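# Take down the filter holder after a water filtration

## Task

The filtration is finished: take the filter holder on the vacuum manifold apart from the top down, one part at a time. Set the lid, knob up, in the middle of the white tile, the steel funnel upright over the post of the drying plate, the dark grey filter cassette flat inside the weighing dish, and the filter base upright in the stem stand with its stem down the hole and its flange flat on the plate. Keep the cassette level so that the residue stays on the filter, set every part down without dropping it, and leave the two brown sample bottles standing where they are.

Things in the scene. Friction and masses are not known exactly. Their poses are not given: they have to be found in the camera images.
- lid: Top of the stack: round steel lid, 51 mm across, with an upright black knob (18 mm diameter, 20 mm high) in its centre. Origin at the centre of its underside, z up. From the origin up: locating disc 40 mm across, 0 to 4 mm; lid plate 51 mm across, 4 to 9 mm; knob 9 to 29 mm. The locating disc sits loosely in the funnel mouth. The knob top is 240 mm above the table at first. 60 to 110 g.
- funnel: Straight round steel funnel tube under the lid, open at both ends, 54 mm outside and 44 mm inside diameter, 85 mm high in all. Origin at the centre of its lower end, z up. Its lowest 5 mm is a narrower foot, 48 mm outside and 38 mm inside, that sits loosely 4 mm deep in the top of the cassette. 130 to 250 g.
- filter_cassette: Flat round dark grey plastic cassette under the funnel, 62 mm across and 16 mm high, that holds the round white filter with brown residue (seen once the funnel is off, 4 mm below its upper rim). Origin at the centre of its underside, z up. It sits loosely on the base. Its underside has a recess 52 mm across and 4 mm deep. 40 to 85 g.
- filter_base: Bottom of the stack: round steel flange 67 mm across, 18 mm thick, with a boss (47 mm across, 3 mm high) on top and a stem (12 mm diameter, 40 mm long) straight down. Origin: centre of the flange underside, z up, 100 mm over the table at first. The stem stands loosely in one of the two manifold ports (140 mm apart; the other is plugged) and lifts straight out. 150 to 310 g.
- tile: Place of the lid: square white glazed tile, 100 x 100 x 8 mm, lying fixed on the table. Origin at the centre of its underside (on the table), z up; its top is 8 mm above the origin.
- drying_post: Place of the funnel: square steel drying plate, 100 x 100 x 8 mm, fixed on the table, with one upright white post (16 mm diameter) in its centre that ends 64 mm above the table. Origin at the centre of the plate's underside (on the table), z up; the funnel stands on the plate's top, 8 mm above the origin, with the post inside it.
- weighing_dish: Place of the cassette: shallow round aluminium weighing dish, 108 mm across outside, about 104 mm inside, fixed on the table. Origin at the centre of its underside (on the table), z up; its floor is 2 mm and its rim 5 mm above the origin.
- stem_stand: Place of the filter base: square light grey plate, 100 x 100 x 8 mm, on four thin legs, fixed on the table, with one round hole of 28 mm diameter through its centre. Origin at table level under the centre of the hole, z up; the plate's top is 60 mm above the origin and the space below the hole is free.
- sample_bottle_a: One of two brown sample bottles with brown caps and paper labels, 56 mm across and 105 mm high, loose, standing on the table among the places. Origin at the centre of its underside, z up. Leave it alone.
- sample_bottle_b: The other brown sample bottle, the same as the first. Leave it alone.
There are look-alikes about, which are no part of the job. Leave any blue, purple or yellow look-alike of the lid alone.

How it is judged:
By the outcome, as a careful person would: the job done as asked, in the order asked, and still so for the second after the job is handed in, with the robot touching nothing.
It also fails if it takes over 115 s, if anything falls off the work surface, if the arm or the gripper's body presses on something with over 40 N, if the wrist force passes 120 N, or if a joint passes its speed limit or range.

## Robot

A 7-joint arm with a two-finger parallel gripper is mounted at the origin on the work surface. World frame = base frame: x ahead of the robot, y to its left, z up, the work surface at z = 0. Lengths are in m, angles in rad, forces in N, time in s.
With the tool pointing down it reaches from about 0.425 to 1.025 m from the base axis. Payload 9.4 kg.
Tool frame: the origin (TCP) lies between the finger pads; the fingertips stand 22 mm ahead of it and the grasp point (between the pads) lies 3 mm ahead of it; z points along the fingers, y is the line along which they close (so a half turn about z gives the same grasp; the last joint's range is limited). The gripper opens to 93 mm and grips with 3 to 60 N. Pads are 15 mm wide; open, the fingers measure 128 mm over their backs; the gripper's body (75 mm by 188 mm) begins 65 mm behind the grasp point.
Start: joints at [1.15, 0.599, -0.003, 1.599, 0.002, 0.943, -0.08], TCP at [0.244, -0.683, 0.241] pointing down, gripper open.
Joint ranges: [-2.57, 2.57], [-0.35, 1.97], [-1.29, 1.29], [0.11, 2.56], [-1.05, 4.19], [0.11, 1.86], [-2.63, 2.63]. Speed limits (rad/s): [2.22, 2.22, 3.01, 3.01, 3.14, 3.14, 3.14].

## Interface

Orientations are given as a unit quaternion [x, y, z, w].
In Python, from bench import * gives the robot as it stands. The module is installed in compiled form; this text tells all that it offers.
- The arm moves only by the tool servo_tool, never from a script. Its argument "series" is a list of rows, each a list of 3 entries, a list of its own where there are three numbers: the opening, from -1 (shut) to 1 (fully open), then the shift along the tool's x, y, z in units of 25 mm (1.0 is 25 mm), then the turn, a rotation vector about the tool's x, y, z in units of 5 degrees (1.0 is 5 degrees). In form: [[jaw, [dx, dy, dz], [rx, ry, rz]], ...]. A call has 1 to 5 rows; each row is the pose to reach, as a shift and turn from the pose commanded when the call began, along the tool's axes at that moment; what a row does not reach only later rows make up. A row lasts 1/12 s, in which the tool goes at most 41.7 mm and 7.16 degrees, less where a joint would pass 70% of its speed; a pose out of reach is approached as far as the arm can. A call with a gripper value outside its range is refused whole. The fingers move at their own pace and stop on an object; "grip_force" is the grip in N (left out, the last holds). Time passes only in rows, so rows that repeat a pose let the fingers close. It gives the time, the measured TCP pose, the force, the opening and the grip force at its end, in the units of the state.
- sense(): the state, without advancing time (a new reading comes with each control period).
- read_camera(name): name is "scene" or "side" or "wrist"; returns a dict with "img" (384x512x3 uint8, red, green, blue), "mtx" (3x3 intrinsics, pixels), "R" (3x3) and "t" (3): a world point X has camera coordinates R X + t. Camera axes: x right, y down, z forward; pixel columns grow to the right and rows downward; lengths in m; the calibration is good to about 2 mm. A picture is of the moment at which its call begins. There is no depth.
- finish_job(): hands the job in; it is judged then, once.
The state is a dict: "time": time; "joint_positions": joint angles; "joint_velocities": joint speeds; "joint_torque": joint torques, N m; "position": TCP position; "orientation": TCP orientation; "wrist_force": force on the tool from outside, world axes, zero at the start; "moment": the same for the moment, N m; "grip_width": opening from 0.0 (shut) to 1.0 (fully open); "gripper_force": force on a finger pad.
Only numpy, scipy, OpenCV 4.12 (cv2) and the standard library are available. Lean on these libraries where they do the work, as an engineer would, in place of code of your own. Each camera call takes 0.05 s, during which the arm holds its last target. There are 200 camera calls.

## Working session

There is one attempt and no reset: what is moved stays moved. The work goes in short steps, Python scripts to look and compute and a tool call to move; the robot and the scene stay as the last step left them, time stands still between calls to the robot, and variables do not carry over. Pictures are saved under pics/ and viewed, at most 14 in all, crops included, and the job is handed in when it is done.

Besides the shell and the picture viewer there is one more tool, called after "Request:" as a command line: name --argument value ..., lists and objects as JSON in quotes. servo_tool: Moves the arm, as the interface text tells. Its arguments: {"type":"object","properties":{"series":{"type":"array"},"grip_force":{"type":"number"}},"required":["series"]}

```bash
mkdir -p pics; cat > h.py <<'E'
from bench import *
import numpy as np, cv2
def snap(n,tag):
    c=read_camera(n); cv2.imwrite(f"pics/{tag}.png",c["img"][:,:,::-1]); np.savez(f"pics/{tag}.npz",**c); return c
def load(tag): return dict(np.load(f"pics/{tag}.npz"))
def ray(c,u,v,z):
    d=c["R"].T@np.linalg.inv(c["mtx"])@[u,v,1]; o=-c["R"].T@c["t"]
    return o+d*(z-o[2])/d[2]
def proj(c,X):
    p=c["mtx"]@(c["R"]@np.array(X)+c["t"]); return p[:2]/p[2]
E
python3 - <<'E'
from h import *
s=sense(); print(s)
a=snap("scene","s0");b=snap("side","d0");w=snap("wrist","w0")
for c in(a,b,w): print((-c["R"].T@c["t"]).round(3),c["R"][2].round(2),c["mtx"][0,0])
cv2.imwrite("pics/both.png",cv2.resize(np.hstack([a["img"],b["img"]])[:,:,::-1],(800,300)))
E
```

```text
{'time': 0.0, 'joint_positions': array([ 1.15029146,  0.60011865, -0.00250586,  1.60014965,  0.00178675,
        0.94290484, -0.07982503]), 'joint_velocities': array([ 0.00083404,  0.00026881, -0.00010185,  0.00047967, -0.00032534,
        0.0015136 ,  0.00060124]), 'joint_torque': array([ 7.08156276e-04, -7.65066576e+01,  1.49653807e+00, -2.52354312e+01,
       -5.25984785e-02,  1.68534735e-02,  1.48971753e-04]), 'position': array([ 0.24418467, -0.6821424 ,  0.2397581 ]), 'orientation': array([ 9.85261260e-01,  1.71054457e-01, -2.10670136e-04, -7.60647884e-04]), 'wrist_force': array([0.31664416, 0.52081364, 0.27554382]), 'moment': array([-0.03015569, -0.04286116, -0.00827458]), 'gripper_force': 0.0, 'grip_width': 0.9992871970913049}
[1.12  0.354 0.813] [-0.57 -0.36 -0.74] 365.3683985035259
[ 0.425 -0.664  0.928] [ 0.16  0.64 -0.75] 458.2453118949449
[ 0.31  -0.659  0.384] [-0.24 -0.08 -0.97] 301.49110634665067
```

View pics/s0.png

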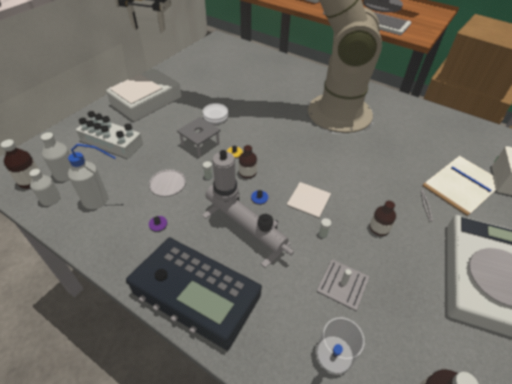

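View pics/d0.png

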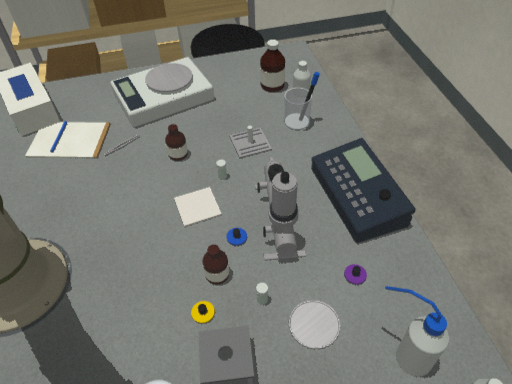

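Scene: stack knob at about (223,155), tile (309,199), drying plate (343,284), dish (167,182), stand (199,137), bottles (248,162) and (383,219). Side: knob (285,178), tile (198,206), drying plate (251,142), dish (315,324), stand (226,352), bottles (216,265) and (176,143).

```bash
python3 - <<'E'
from h import *
a,b=load("s0"),load("d0")
def blob(c,u,v,r,f,name,z):
    im=c["img"].astype(int); m=np.zeros(im.shape[:2],np.uint8)
    sub=f(im); m[v-r:v+r,u-r:u+r]=sub[v-r:v+r,u-r:u+r]
    n,l,st,ce=cv2.connectedComponentsWithStats(m); k=1+np.argmax(st[1:,4])
    cs,_=cv2.findContours((l==k).astype(np.uint8),0,1); h=cv2.convexHull(cs[0]).astype(np.float32)
    p=ray(c,*cv2.minAreaRect(h)[0],z); q=np.array([ray(c,*x[0],z)[:2] for x in h],np.float32)
    R=cv2.minAreaRect(q); C=cv2.minEnclosingCircle(q)
    print(name,st[k,4],"rect",np.round(R[0],4),np.round(R[1],3),round(R[2],1),"circ",np.round(C[0],4),round(C[1],4))
br=lambda t:(lambda im:(im.min(2)>t).astype(np.uint8))
for n,c,P in(("scene",a,[(309,199),(167,182)]),("side",b,[(198,206),(315,324)])):
    blob(c,*P[0],35,br(180),n+" tile",.008); blob(c,*P[1],40,br(165),n+" dish",.005)
for nm,pa,pb,z in(("knobtop",(223,154),(285,174),.24),("post top",(349,269),(250,127),.064),("stand",(199,131),(225,353),.06),("bottleA",(249,151),(216,249),.105),("bottleB",(386,207),(173,128),.105),("capnearDish",(208,164),(262,287),.04),("cap2",(325,221),(222,163),.04),("yellow",(235,152),(203,311),.01),("blue",(260,197),(237,237),.01)):
    print(nm,ray(a,*pa,z).round(3),ray(b,*pb,z).round(3))
def crop(c,u,v,w,h,k): return cv2.resize(c["img"][v:v+h,u:u+w,::-1],None,fx=k,fy=k,interpolation=cv2.INTER_CUBIC)
cv2.imwrite("pics/c1.png",np.hstack([crop(a,170,110,100,150,4),crop(b,240,120,100,150,4)]))
cv2.imwrite("pics/c2.png",np.hstack([crop(a,310,250,80,70,5),crop(b,190,318,75,66,5)[:330] if 0 else cv2.resize(b["img"][316:384,190:270,::-1],(400,350))]))
E
```

```text
scene tile 788 rect [0.4483 0.1107] [0.093 0.094] 6.9 circ [0.4491 0.1107] 0.0643
scene dish 565 rect [ 0.6336 -0.2729] [0.091 0.093] 73.2 circ [ 0.6341 -0.2725] 0.0478
side tile 1089 rect [0.4461 0.1084] [0.098 0.097] 6.7 circ [0.4464 0.1091] 0.0675
side dish 1714 rect [ 0.6306 -0.2778] [0.103 0.102] 68.7 circ [ 0.6318 -0.2763] 0.0537
knobtop [ 0.636 -0.047  0.24 ] [ 0.629 -0.054  0.24 ]
post top [0.633 0.307 0.064] [0.64  0.304 0.064]
stand [ 0.44  -0.302  0.06 ] [ 0.435 -0.312  0.06 ]
bottleA [ 0.468 -0.087  0.105] [ 0.463 -0.104  0.105]
bottleB [0.444 0.315 0.105] [0.427 0.312 0.105]
capnearDish [ 0.528 -0.197  0.04 ] [ 0.543 -0.184  0.04 ]
cap2 [0.521 0.194 0.04 ] [0.536 0.209 0.04 ]
yellow [ 0.411 -0.181  0.01 ] [ 0.408 -0.189  0.01 ]
blue [ 0.527 -0.008  0.01 ] [ 0.524 -0.019  0.01 ]
```

View pics/c1.png

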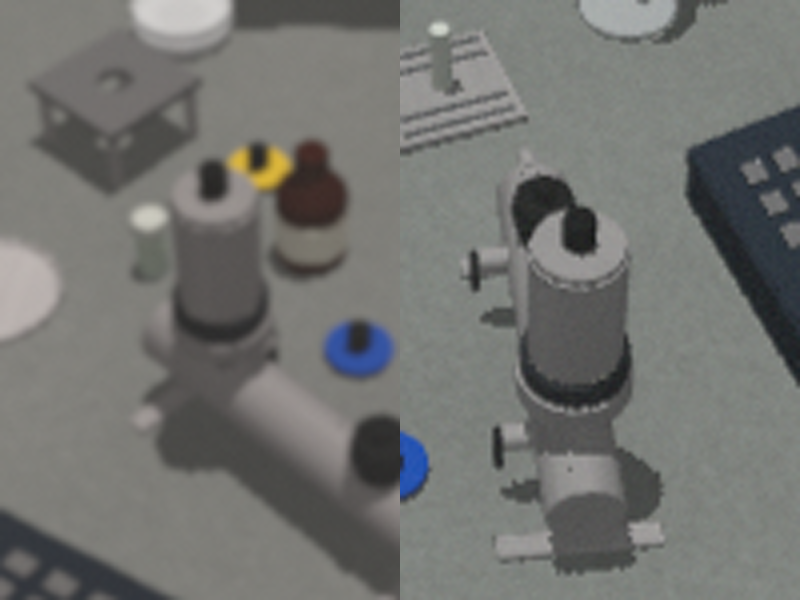

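View pics/c2.png

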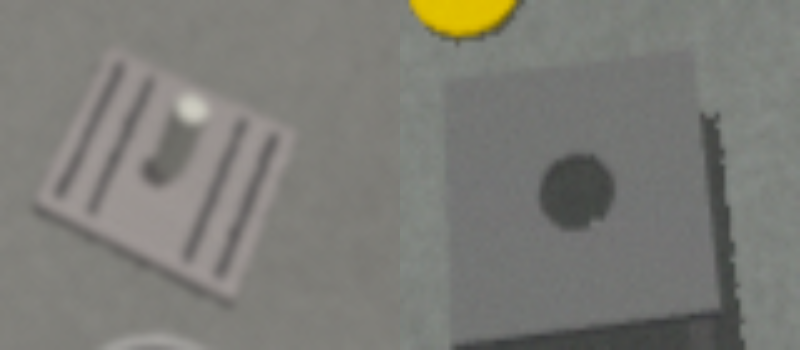

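```bash
cat >> h.py <<'E'
from scipy.spatial.transform import Rotation as Ro
def tri(ca,pa,cb,pb):
    A=[];B=[]
    for c,p in((ca,pa),(cb,pb)):
        d=c["R"].T@np.linalg.inv(c["mtx"])@[*p,1]; d/=np.linalg.norm(d); P=np.eye(3)-np.outer(d,d)
        A.append(P);B.append(P@(-c["R"].T@c["t"]))
    return np.linalg.lstsq(np.vstack(A),np.hstack(B),rcond=None)[0]
def to(x,y,z,th=0):
    s=sense(); R=Ro.from_quat(s["orientation"]); T=Ro.from_euler("zx",[th,180],degrees=True)
    print("at",s["time"],s["position"].round(4),"F",s["wrist_force"].round(1),"w",round(s["grip_width"]*93,1),"shift",(R.inv().apply(np.array([x,y,z])-s["position"])/.025).round(2),"turn",(np.degrees((R.inv()*T).as_rotvec())/5).round(2))
E
python3 - <<'E'
from h import *
a,b=load("s0"),load("d0")
for n,p,q in(("plug",(265,222),(276,171)),("knob",(223,153),(285,174)),("post",(348,271.5),(249.8,127.5)),("hole",(198,130),(225.4,353))):print(n,tri(a,p,b,q).round(3))
to(.53,0,.42,0)
E
```

```text
plug [0.653 0.087 0.099]
knob [ 0.63  -0.051  0.237]
post [0.639 0.307 0.06 ]
hole [ 0.435 -0.311  0.057]
at 0.15 [ 0.2442 -0.6823  0.24  ] F [-0.4  0.4  0.7] w 93.3 shift [ 19.96 -21.85  -7.18] turn [-0.01  0.    3.94]
```

```bash
python3 -c "
from h import *
to(.55,-.06,.45,80.5)"
```

```text
at 0.15 [ 0.2442 -0.6823  0.24  ] F [-0.4  0.4  0.7] w 93.3 shift [ 19.9  -19.32  -8.38] turn [-1.000e-02  1.000e-02  2.004e+01]
```

```bash
sed -i 's/from_euler("zx"/from_euler("ZX"/' h.py
```

Request:
servo_tool --series '[[1,[1,-1,-0.8],[0,0,0]],[1,[2,-2,-1.6],[0,0,0]],[1,[3,-3,-2.2],[0,0,0]],[1,[4,-4,-2.8],[0,0,0]],[1,[5,-5,-3.4],[0,0,0]]]'

```text
time: 0.57
position: [0.3203, -0.521, 0.326]
orientation: [0.985, 0.171, -0.0, -0.0]
wrist_force: [-0.0, -0.5, 0.7]
grip_width: 1.002
gripper_force: 0.0
```

Request:
servo_tool --series '[[1,[1,-1,-0.8],[0,0,0]],[1,[2,-2,-1.6],[0,0,0]],[1,[3,-3,-2.4],[0,0,0]],[1,[4,-4,-3.2],[0,0,0]],[1,[5,-5,-4],[0,0,0]]]'

```text
time: 0.98
position: [0.3957, -0.3611, 0.4266]
orientation: [0.985, 0.171, -0.0, 0.0]
wrist_force: [1.5, -0.4, 0.8]
grip_width: 0.998
gripper_force: 0.0
```

Request:
servo_tool --series '[[1,[1,-1,-0.2],[0,0,0]],[1,[2,-2,-0.4],[0,0,0]],[1,[3,-3,-0.6],[0,0,0]],[1,[4,-4,-0.8],[0,0,0]],[1,[5,-5,-1],[0,0,0]]]'

```text
time: 1.4
position: [0.4712, -0.2014, 0.4509]
orientation: [0.985, 0.171, -0.0, 0.0]
wrist_force: [0.7, -0.9, 0.6]
grip_width: 1.001
gripper_force: 0.0
```

Request:
servo_tool --series '[[1,[1,-1,0],[0,0,-1.2]],[1,[2,-2,0],[0,0,-2.4]],[1,[3,-3,0],[0,0,-3.6]],[1,[4,-3.8,0],[0,0,-4.8]],[1,[4.9,-4.3,0],[0,0,-6.1]]]'

```text
time: 1.82
position: [0.5504, -0.0574, 0.4508]
orientation: [0.904, 0.428, 0.0, -0.0]
wrist_force: [-0.2, -0.8, 1.2]
grip_width: 0.998
gripper_force: 0.0
```

Request:
servo_tool --series '[[1,[0,0,0],[0,0,-1.2]],[1,[0,0,0],[0,0,-2.4]],[1,[0,0,0],[0,0,-3.6]],[1,[0,0,0],[0,0,-4.9]],[1,[0,0,0],[0,0,-6.1]]]'

```text
time: 2.23
position: [0.55, -0.0605, 0.4503]
orientation: [0.76, 0.65, -0.0, -0.0]
wrist_force: [-0.0, -0.2, 0.0]
grip_width: 1.0
gripper_force: 0.0
```

Request:
servo_tool --series '[[1,[0,0,0],[0,0,0]],[1,[0,0,0],[0,0,0]],[1,[0,0,0],[0,0,0]]]'

```text
time: 2.48
position: [0.55, -0.0608, 0.4505]
orientation: [0.763, 0.646, -0.0, -0.0]
wrist_force: [-0.3, -0.6, -0.4]
grip_width: 1.0
gripper_force: 0.0
```

```bash
python3 -c "
from h import *
to(.55,-.06,.45,80.5)
c=snap('wrist','w1'); print(-c['R'].T@c['t'])"
```

```text
at 2.4833 [ 0.55   -0.0608  0.4505] F [-0.3 -0.6 -0.4] w 93.0 shift [ 0.03 -0.01  0.02] turn [-0.  0. -0.]
[0.5616387  0.00850549 0.59496859]
```

View pics/w1.png

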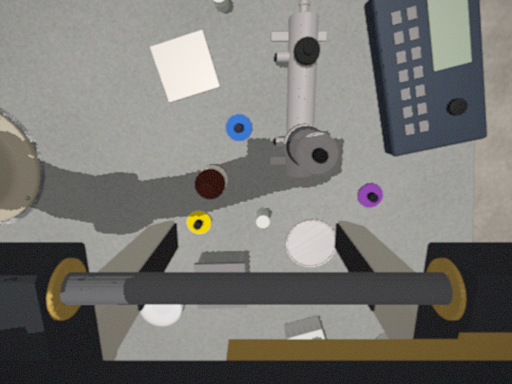

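Wrist view: knob at (320,155), tile (184,66), dish (311,243), plug (307,51), bottle A cap (210,183).

```bash
cat >> h.py <<'E'
def blob(c,box,f):
    im=c["img"].astype(int); m=np.zeros(im.shape[:2],np.uint8); x0,y0,x1,y1=box
    m[y0:y1,x0:x1]=f(im)[y0:y1,x0:x1]
    n,l,st,ce=cv2.connectedComponentsWithStats(m); k=1+np.argmax(st[1:,4])
    cs,_=cv2.findContours((l==k).astype(np.uint8),0,1); h=cv2.convexHull(max(cs,key=len)); return h[:,0].astype(float),st[k],ce[k]
def fit(c,h,z):
    q=np.array([ray(c,*x,z)[:2] for x in h],np.float32); R=cv2.minAreaRect(q)
    return np.round(R[0],4),np.round(R[1],4)
bright=lambda t:(lambda im:(im.min(2)>t).astype(np.uint8))
dark=lambda t:(lambda im:(im.max(2)<t).astype(np.uint8))
E
python3 - <<'E'
from h import *
w=load("w1");a=load("s0");b=load("d0")
h,st,ce=blob(w,(295,130,345,180),dark(45)); print("knob",st,ce,ray(w,*ce,.24),fit(w,h,.24))
h,st,ce=blob(w,(140,20,230,110),bright(190)); print("tile",st,fit(w,h,.008))
h,st,ce=blob(w,(280,215,345,270),bright(150)); print("dish",st,fit(w,h,.005))
h,st,ce=blob(a,(213,143,233,168),dark(60)); print("knob scene",st,ce,ray(a,*ce,.23))
h,st,ce=blob(b,(275,165,295,190),dark(60)); print("knob side",st,ce,ray(b,*ce,.23))
E
```

```text
knob [312 149  16  14 169] [319.56213018 155.27218935] [ 0.62731821 -0.05234144  0.24      ] (array([ 0.6275, -0.0522]), array([0.015 , 0.0179]))
tile [ 150   30   69   72 3205] (array([0.4474, 0.1093]), array([0.0996, 0.0992]))
dish [ 280  215   65   55 3161] (array([ 0.6355, -0.2747]), array([0.1236, 0.1413]))
knob scene [221 151   5   8  36] [222.88888889 154.66666667] [ 0.62906218 -0.05234338  0.23      ]
knob side [275 165  14  18 138] [281.76086957 173.5942029 ] [ 0.62620972 -0.04208115  0.23      ]
```

```bash
python3 -c "
from h import *
to(.628,-.052,.30,80.5)"
```

```text
at 2.5333 [ 0.55   -0.0607  0.4505] F [ 0.3 -0.3 -0.8] w 93.1 shift [0.86 3.02 6.02] turn [-0.    0.    0.01]
```

Request:
servo_tool --series '[[1,[0.2,0.6,1.2],[0,0,0]],[1,[0.35,1.2,2.4],[0,0,0]],[1,[0.5,1.8,3.6],[0,0,0]],[1,[0.7,2.4,4.8],[0,0,0]],[1,[0.86,3.02,6.02],[0,0,0]]]'

```text
time: 2.95
position: [0.6287, -0.0514, 0.2989]
orientation: [0.763, 0.647, 0.0, 0.0]
wrist_force: [-0.4, -0.0, -0.6]
grip_width: 0.998
gripper_force: 0.0
```

Request:
servo_tool --series '[[1,[0,0,0],[0,0,0]],[1,[0,0,0],[0,0,0]]]'

```text
time: 3.12
position: [0.6276, -0.0514, 0.2986]
orientation: [0.762, 0.647, -0.001, -0.001]
wrist_force: [-0.3, 0.8, 1.0]
grip_width: 0.997
gripper_force: 0.0
```

```bash
python3 -c "
from h import *
to(.628,-.052,.244,80.5)
c=snap('wrist','w2'); print(proj(c,[.628,-.052,.24]))
h,st,ce=blob(c,(220,200,320,300),dark(45));print(st,ce,fit(c,h,.235))"
```

```text
at 3.1167 [ 0.6276 -0.0514  0.2986] F [-0.3  0.8  1. ] w 92.7 shift [-0.02  0.03  2.18] turn [-0.04  0.    0.03]
[257.20904519 215.23117242]
[248 200  23  28 498] [258.8373494  213.31927711] (array([ 0.6292, -0.0527]), array([0.0207, 0.016 ]))
```

View pics/w2.png

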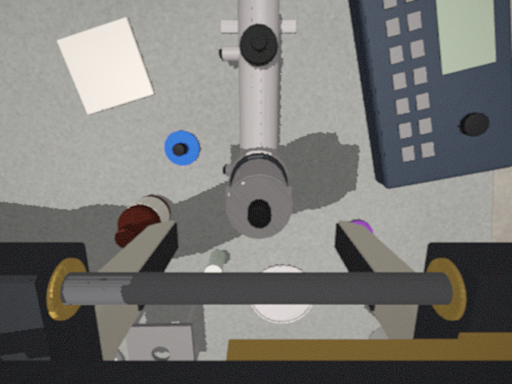

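Knob in the wrist view at (259,216) against predicted (257,215): about 1.5 mm to the +x side; descending with that correction.

Request:
servo_tool --series '[[1,[-0.05,0.09,0.8],[0,0,0]],[1,[-0.05,0.09,1.5],[0,0,0]],[1,[-0.05,0.09,2.0],[0,0,0]],[1,[-0.05,0.09,2.16],[0,0,0]],[0,[-0.05,0.09,2.16],[0,0,0]]]' --grip_force 20

```text
time: 3.58
position: [0.6298, -0.0533, 0.2466]
orientation: [0.762, 0.647, -0.0, 0.0]
wrist_force: [-0.8, 0.1, 0.5]
grip_width: 0.966
gripper_force: 0.0
```

Request:
servo_tool --series '[[-1,[0,0,0],[0,0,0]],[-1,[0,0,0],[0,0,0]],[-1,[0,0,0],[0,0,0]],[-1,[0,0,0],[0,0,0]],[-1,[0,0,0],[0,0,0]]]' --grip_force 20

```text
time: 4.0
position: [0.6303, -0.0532, 0.2466]
orientation: [0.762, 0.647, 0.0, 0.0]
wrist_force: [-0.3, -0.6, 0.0]
grip_width: 0.618
gripper_force: 0.0
```

Request:
servo_tool --series '[[-1,[0,0,0],[0,0,0]],[-1,[0,0,0],[0,0,0]],[-1,[0,0,0],[0,0,0]],[-1,[0,0,0],[0,0,0]],[-1,[0,0,0],[0,0,0]]]'

```text
time: 4.42
position: [0.6301, -0.0532, 0.246]
orientation: [0.762, 0.647, -0.0, -0.0]
wrist_force: [-0.4, 0.3, 0.4]
grip_width: 0.257
gripper_force: 0.0
```

```bash
python3 -c "
from h import *
to(.6293,-.053,.244,80.5)"
```

```text
at 4.4167 [ 0.6301 -0.0532  0.246 ] F [-0.4  0.3  0.4] w 23.9 shift [ 0.   -0.03  0.08] turn [-0.    0.    0.04]
```

Request:
servo_tool --series '[[-1,[0,0,0.05],[0,0,0]],[-1,[0,0,0.05],[0,0,0]],[-1,[0,0,0.05],[0,0,0]],[-1,[0,0,0.05],[0,0,0]],[-1,[0,0,0.05],[0,0,0]]]'

```text
time: 4.83
position: [0.6301, -0.0532, 0.2449]
orientation: [0.762, 0.647, 0.0, 0.0]
wrist_force: [-0.9, -0.3, 2.8]
grip_width: 0.188
gripper_force: 20.0
```

Request:
servo_tool --series '[[-1,[0,0,-0.1],[0,0,0]],[-1,[0,0,-0.3],[0,0,0]],[-1,[0,0,-0.6],[0,0,0]],[-1,[0,0,-0.9],[0,0,0]],[-1,[0,0,-1.2],[0,0,0]]]'

```text
time: 5.25
position: [0.6302, -0.0532, 0.2758]
orientation: [0.762, 0.647, 0.0, 0.0]
wrist_force: [0.1, 0.7, -0.9]
grip_width: 0.184
gripper_force: 20.0
```

```bash
python3 -c "
from h import *
to(.447,.1095,.20,80.5);to(.447,.1095,.041,80.5);to(.447,.1095,.20,90)"
```

```text
at 5.25 [ 0.6302 -0.0532  0.2758] F [ 0.1  0.7 -0.9] w 17.1 shift [ 5.24 -8.29  3.03] turn [ 0.   -0.    0.04]
at 5.25 [ 0.6302 -0.0532  0.2758] F [ 0.1  0.7 -0.9] w 17.1 shift [ 5.24 -8.29  9.39] turn [ 0.   -0.    0.04]
at 5.25 [ 0.6302 -0.0532  0.2758] F [ 0.1  0.7 -0.9] w 17.1 shift [ 5.24 -8.29  3.03] turn [ 0.   -0.   -1.86]
```

Request:
servo_tool --series '[[-1,[0.3,-0.5,0],[0,0,0]],[-1,[0.8,-1.3,0],[0,0,0]],[-1,[1.5,-2.3,0],[0,0,0]],[-1,[2.1,-3.3,0.3],[0,0,0]],[-1,[2.7,-4.3,0.9],[0,0,0]]]'

```text
time: 5.67
position: [0.5351, 0.0318, 0.2543]
orientation: [0.762, 0.647, 0.002, 0.001]
wrist_force: [0.4, -0.2, -1.6]
grip_width: 0.188
gripper_force: 20.0
```

Request:
servo_tool --series '[[-1,[0.6,-1,0.8],[0,0,0]],[-1,[1.2,-2,1.6],[0,0,0]],[-1,[1.8,-2.9,2.4],[0,0,0]],[-1,[2.3,-3.6,3.2],[0,0,0]],[-1,[2.54,-3.99,4.0],[0,0,0]]]'

```text
time: 6.08
position: [0.4455, 0.1114, 0.1526]
orientation: [0.761, 0.648, 0.001, 0.0]
wrist_force: [0.1, 0.0, -1.5]
grip_width: 0.186
gripper_force: 20.0
```

Request:
servo_tool --series '[[-1,[0,0,0.8],[0,0,0]],[-1,[0,0,1.6],[0,0,0]],[-1,[0,0,2.4],[0,0,0]],[-1,[0,0,3.0],[0,0,0]],[-1,[0,0,3.3],[0,0,0]]]'

```text
time: 6.5
position: [0.4469, 0.1098, 0.0688]
orientation: [0.762, 0.648, -0.0, -0.0]
wrist_force: [0.2, -0.4, -2.4]
grip_width: 0.188
gripper_force: 20.0
```

```bash
python3 -c "
from h import *
to(.447,.1095,.042,80.5)
c=snap('wrist','w3');h,st,ce=blob(c,(100,100,420,330),bright(190)); print(st,fit(c,h,.008),proj(c,[.447,.1095,.008]))"
```

```text
at 6.5 [0.4469 0.1098 0.0688] F [ 0.2 -0.4 -2.4] w 17.5 shift [-0.01  0.    1.07] turn [-0.01  0.01  0.05]
[ 169  128  142   50 2943] (array([0.4429, 0.1478]), array([0.0988, 0.0217])) [256.37316411 213.86901111]
```

View pics/w3.png

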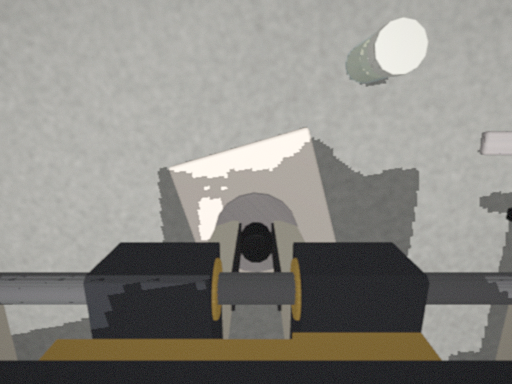

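The lid hangs level over the tile; tile far corners at (168,168) and (308,128). I lower the rest in small steps and check the tile centre from the corners.

```bash
python3 -c "
from h import *
c=load('w3');p=ray(c,168,168,.008)[:2];q=ray(c,309,128,.008)[:2];d=q-p;print(p,q,np.linalg.norm(d),(p+q)/2+.05*np.array([d[1],-d[0]])/np.linalg.norm(d))"
```

```text
[0.39225064 0.15235059] [0.4914499  0.16339599] 0.09981228851316423 [0.44738335 0.10818038]
```

Request:
servo_tool --series '[[-1,[0,0,0.3],[0,0,0]],[-1,[0,0,0.5],[0,0,0]],[-1,[0,0,0.7],[0,0,0]],[-1,[0,0,0.85],[0,0,0]],[-1,[0,0,0.95],[0,0,0]]]'

```text
time: 6.97
position: [0.4469, 0.1096, 0.046]
orientation: [0.762, 0.647, 0.0, 0.0]
wrist_force: [-0.1, -0.4, -1.0]
grip_width: 0.188
gripper_force: 20.0
```

Request:
servo_tool --series '[[-1,[0,0,0.03],[0,0,0]],[-1,[0,0,0.06],[0,0,0]],[-1,[0,0,0.09],[0,0,0]],[-1,[0,0,0.12],[0,0,0]],[-1,[0,0,0.12],[0,0,0]]]'

```text
time: 7.38
position: [0.4468, 0.1096, 0.0431]
orientation: [0.762, 0.647, 0.0, 0.0]
wrist_force: [-0.0, -0.5, -1.5]
grip_width: 0.186
gripper_force: 20.0
```

Request:
servo_tool --series '[[-1,[0,0,0.02],[0,0,0]],[-1,[0,0,0.04],[0,0,0]],[-1,[0,0,0.04],[0,0,0]]]'

```text
time: 7.63
position: [0.4468, 0.1096, 0.0421]
orientation: [0.762, 0.647, 0.0, 0.0]
wrist_force: [0.3, 0.2, -1.1]
grip_width: 0.186
gripper_force: 20.0
```

Request:
servo_tool --series '[[-1,[0,0,0.02],[0,0,0]],[-1,[0,0,0.04],[0,0,0]],[-1,[0,0,0.04],[0,0,0]]]'

```text
time: 7.88
position: [0.4467, 0.1096, 0.0417]
orientation: [0.762, 0.648, 0.0, 0.0]
wrist_force: [-1.9, -0.6, 11.3]
grip_width: 0.186
gripper_force: 20.0
```

Request:
servo_tool --series '[[-0.5,[0,0,-0.03],[0,0,0]],[-0.3,[0,0,-0.03],[0,0,0]],[-0.1,[0,0,-0.03],[0,0,0]],[0.2,[0,0,-0.03],[0,0,0]],[0.5,[0,0,-0.03],[0,0,0]]]'

```text
time: 8.3
position: [0.4467, 0.1096, 0.0418]
orientation: [0.762, 0.647, -0.0, -0.0]
wrist_force: [0.5, -0.5, -0.4]
grip_width: 0.485
gripper_force: 0.0
```

Request:
servo_tool --series '[[1,[0,0,-0.5],[0,0,0]],[1,[0,0,-1.2],[0,0,0]],[1,[0,0,-2.4],[0,0,0]],[1,[0,0,-3.8],[0,0,0]],[1,[0,0,-5.3],[0,0,0]]]'

```text
time: 8.72
position: [0.4458, 0.1094, 0.1751]
orientation: [0.762, 0.648, -0.001, -0.001]
wrist_force: [0.2, -0.5, -0.0]
grip_width: 0.847
gripper_force: 0.0
```

Request:
servo_tool --series '[[1,[0,0,-1.5],[0,0,0]],[1,[0,0,-3],[0,0,0]],[1,[0,0,-4.4],[0,0,0]],[1,[0,0,-5.2],[0,0,0]],[1,[0,0,-5.2],[0,0,0]]]'

```text
time: 9.13
position: [0.4483, 0.1101, 0.3084]
orientation: [0.762, 0.647, 0.003, 0.002]
wrist_force: [-0.3, -0.2, 0.5]
grip_width: 1.001
gripper_force: 0.0
```

```bash
python3 - <<'E'
from h import *
to(.63,-.053,.3,80.5);to(.63,-.053,.186,80.5)
c=snap('wrist','w4')
h,st,ce=blob(c,(150,100,400,330),dark(45));print(st,ce,ray(c,*ce,.03))
cv2.imwrite('pics/w4.png',c['img'][:,:,::-1])
E
```

```text
at 9.1333 [0.4483 0.1101 0.3084] F [-0.3 -0.2  0.5] w 93.1 shift [-5.26  8.23  0.38] turn [ 0.07 -0.03  0.03]
at 9.1333 [0.4483 0.1101 0.3084] F [-0.3 -0.2  0.5] w 93.1 shift [-5.27  8.2   4.94] turn [ 0.07 -0.03  0.03]
[336 224  36  48 762] [349.90551181 253.16666667] [ 0.56945219 -0.05009099  0.03      ]
```

View pics/w4.png

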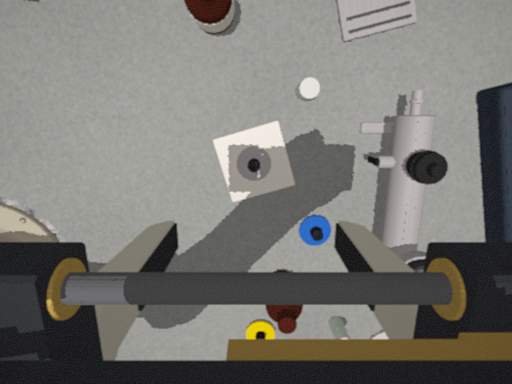

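Wrist view: the lid is upright in the middle of the tile (254,165). Now the funnel.

Request:
servo_tool --series '[[1,[-1,1.55,0],[0,0,0]],[1,[-2,3.1,0],[0,0,0]],[1,[-3,4.65,0],[0,0,0]],[1,[-4,6.2,0],[0,0,0]],[1,[-5,7.8,0.1],[0,0,0]]]' --grip_force 25

```text
time: 9.6
position: [0.6022, -0.0315, 0.3011]
orientation: [0.762, 0.647, -0.001, -0.001]
wrist_force: [0.4, 1.3, 0.1]
grip_width: 1.001
gripper_force: 0.0
```

Request:
servo_tool --series '[[1,[-0.26,0.44,0.1],[0,0,0]],[1,[-0.26,0.44,0.3],[0,0,0]],[1,[-0.26,0.44,0.3],[0,0,0]]]'

```text
time: 9.85
position: [0.6101, -0.0379, 0.2923]
orientation: [0.762, 0.647, -0.002, -0.002]
wrist_force: [-1.1, 1.2, -0.3]
grip_width: 1.0
gripper_force: 0.0
```

```bash
python3 - <<'E'
from h import *
to(.63,-.053,.193,80.5)
c=snap('wrist','w5'); print(proj(c,[.63,-.053,.215]))
cv2.imwrite('pics/w5c.png',cv2.resize(c['img'][120:300,150:370,::-1],(660,540)))
E
```

```text
at 9.85 [ 0.6101 -0.0379  0.2923] F [-1.1  1.2 -0.3] w 93.0 shift [-0.46  0.9   3.97] turn [-0.05  0.    0.03]
[285.0050889  220.78852239]
```

View pics/w5c.png

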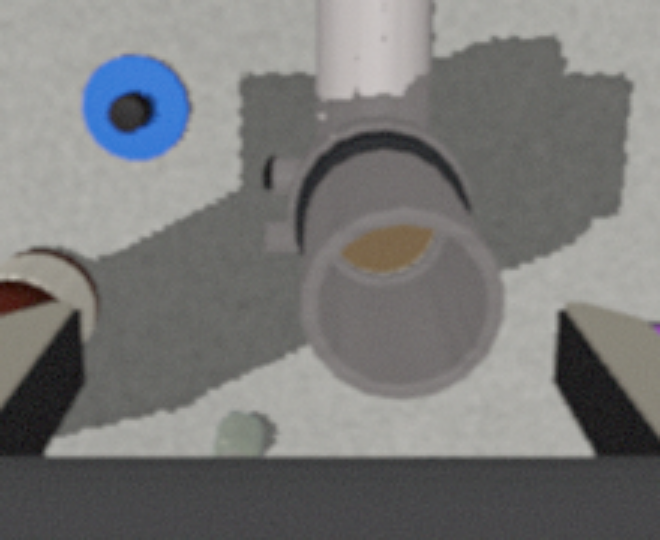

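Funnel rim centre at (284,220.7), within 0.5 mm of the expected spot.

Request:
servo_tool --series '[[1,[0,0,0],[0,0,0]],[1,[0,0,0],[0,0,0]]]'

```text
time: 10.07
position: [0.6104, -0.0365, 0.2954]
orientation: [0.761, 0.648, -0.0, -0.0]
wrist_force: [-0.0, 0.7, 0.1]
grip_width: 1.0
gripper_force: 0.0
```

```bash
python3 - <<'E'
from h import *
to(.6297,-.053,.193,80.5)
E
```

```text
at 10.0667 [ 0.6104 -0.0365  0.2954] F [-0.   0.7  0.1] w 93.0 shift [-0.53  0.87  4.09] turn [-0.   -0.    0.06]
```

Request:
servo_tool --series '[[1,[-0.25,0.45,0.2],[0,0,0]],[1,[-0.53,0.87,0.7],[0,0,0]],[1,[-0.53,0.87,1.4],[0,0,0]],[1,[-0.53,0.87,2.2],[0,0,0]],[1,[-0.53,0.87,3],[0,0,0]]]'

```text
time: 10.48
position: [0.6314, -0.0558, 0.2186]
orientation: [0.762, 0.647, 0.0, 0.0]
wrist_force: [-1.0, 0.2, -0.6]
grip_width: 1.003
gripper_force: 0.0
```

Request:
servo_tool --series '[[0.6,[0,0,0.6],[0,0,0]],[0.4,[0,0,1.0],[0,0,0]],[0.2,[0,0,1.05],[0,0,0]],[-1,[0,0,1.05],[0,0,0]],[-1,[0,0,1.05],[0,0,0]]]'

```text
time: 10.9
position: [0.6313, -0.0548, 0.1945]
orientation: [0.762, 0.647, 0.0, 0.0]
wrist_force: [-0.3, 0.4, -1.1]
grip_width: 0.691
gripper_force: 0.0
```

Request:
servo_tool --series '[[-1,[0,0,0],[0,0,0]],[-1,[0,0,0],[0,0,0]],[-1,[0,0,0],[0,0,0]],[-1,[0,0,0],[0,0,0]]]'

```text
time: 11.23
position: [0.6311, -0.0546, 0.1948]
orientation: [0.762, 0.647, 0.001, 0.001]
wrist_force: [-0.2, 0.3, 3.6]
grip_width: 0.591
gripper_force: 25.0
```

```bash
python3 - <<'E'
from h import *
to(.6297,-.053,.193,80.5)
a,b=load("s0"),load("d0");print(tri(a,(347.8,271.6),b,(249.8,127.5)))
E
```

```text
at 11.2333 [ 0.6311 -0.0546  0.1948] F [-0.2  0.3  3.6] w 54.9 shift [ 0.05 -0.07  0.07] turn [ 0.02 -0.    0.04]
[0.63927268 0.30700328 0.06016229]
```

Request:
servo_tool --series '[[-1,[0.02,-0.03,-0.05],[0,0,0]],[-1,[0.02,-0.05,-0.15],[0,0,0]],[-1,[0.02,-0.05,-0.3],[0,0,0]],[-1,[0.02,-0.05,-0.5],[0,0,0]],[-1,[0.02,-0.05,-0.8],[0,0,0]]]'

```text
time: 11.65
position: [0.6292, -0.054, 0.2141]
orientation: [0.762, 0.647, -0.0, -0.0]
wrist_force: [0.5, 0.1, -1.8]
grip_width: 0.59
gripper_force: 25.0
```

Request:
servo_tool --series '[[-1,[0,0,-0.5],[0,0,0]],[-1,[0,0,-1],[0,0,0]],[-1,[0,0,-1.5],[0,0,0]],[-1,[0,0,-2],[0,0,0]],[-1,[0,0,-2.2],[0,0,0]]]'

```text
time: 12.07
position: [0.6303, -0.0538, 0.2718]
orientation: [0.762, 0.647, 0.001, 0.001]
wrist_force: [0.2, 0.0, -1.5]
grip_width: 0.589
gripper_force: 25.0
```

```bash
python3 - <<'E'
from h import *
to(.639,.3065,.26,80.5)
c=snap('scene','s1'); d=snap('side','d1')
cr=lambda c,u,v:cv2.resize(c['img'][v:v+150,u:u+100,::-1],(400,600),interpolation=2)
cv2.imwrite('pics/c3.png',np.hstack([cr(c,170,110),cr(d,240,120)]))
E
```

```text
at 12.0667 [ 0.6303 -0.0538  0.2718] F [ 0.2  0.  -1.5] w 54.8 shift [14.28 -1.99  0.47] turn [ 0.04 -0.    0.04]
```

View pics/c3.png

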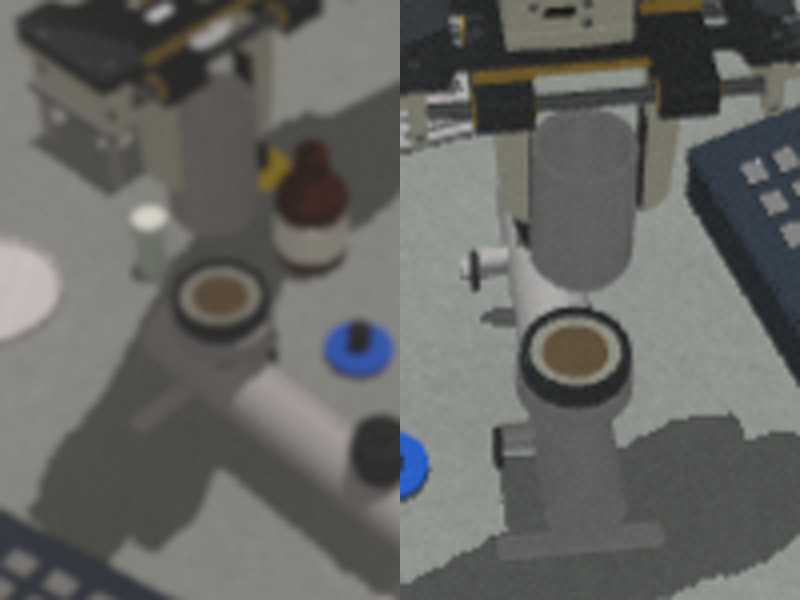

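Scene/side: the funnel hangs clear in the grip; the cassette with brown residue stays level on the base. Carry on to the drying post.

Request:
servo_tool --series '[[-1,[0.5,-0.1,0],[0,0,0]],[-1,[1.3,-0.2,0],[0,0,0]],[-1,[2.3,-0.3,0],[0,0,0]],[-1,[3.4,-0.45,0],[0,0,0]],[-1,[4.5,-0.6,0],[0,0,0]]]'

```text
time: 12.58
position: [0.6322, 0.0614, 0.2681]
orientation: [0.762, 0.647, -0.001, -0.001]
wrist_force: [0.2, 0.9, -1.7]
grip_width: 0.584
gripper_force: 25.0
```

Request:
servo_tool --series '[[-1,[1.1,-0.15,0],[0,0,0]],[-1,[2.2,-0.3,0],[0,0,0]],[-1,[3.3,-0.45,0],[0,0,0]],[-1,[4.4,-0.6,0],[0,0,0]],[-1,[5.4,-0.75,0],[0,0,0]]]'

```text
time: 13.0
position: [0.6351, 0.1987, 0.268]
orientation: [0.762, 0.648, -0.001, -0.001]
wrist_force: [0.3, 0.9, -1.7]
grip_width: 0.583
gripper_force: 25.0
```

Request:
servo_tool --series '[[-1,[1,-0.15,0.3],[0,0,0]],[-1,[2,-0.3,0.8],[0,0,0]],[-1,[3,-0.45,1.4],[0,0,0]],[-1,[3.8,-0.55,2],[0,0,0]],[-1,[4.38,-0.64,2.6],[0,0,0]]]'

```text
time: 13.42
position: [0.6366, 0.31, 0.2023]
orientation: [0.761, 0.648, -0.0, -0.001]
wrist_force: [-0.1, -0.1, -2.5]
grip_width: 0.583
gripper_force: 25.0
```

Request:
servo_tool --series '[[-1,[0,0,0.3],[0,0,0]],[-1,[0,0,0.6],[0,0,0]],[-1,[0,0,0.8],[0,0,0]],[-1,[0,0,0.8],[0,0,0]]]'

```text
time: 13.75
position: [0.6381, 0.3045, 0.1827]
orientation: [0.763, 0.647, -0.001, 0.0]
wrist_force: [-0.3, 0.2, -1.7]
grip_width: 0.586
gripper_force: 25.0
```

```bash
python3 - <<'E'
from h import *
to(.639,.3065,.073,80.5)
c=snap('scene','s2'); d=snap('side','d2')
cr=lambda c,u,v:cv2.resize(c['img'][v:v+150,u:u+100,::-1],(400,600),interpolation=2)
cv2.imwrite('pics/c4.png',np.hstack([cr(c,300,180),cr(d,200,50)]))
E
```

```text
at 13.75 [0.6381 0.3045 0.1827] F [-0.3  0.2 -1.7] w 54.5 shift [0.09 0.03 4.39] turn [-0.01  0.02  0.02]
```

View pics/c4.png

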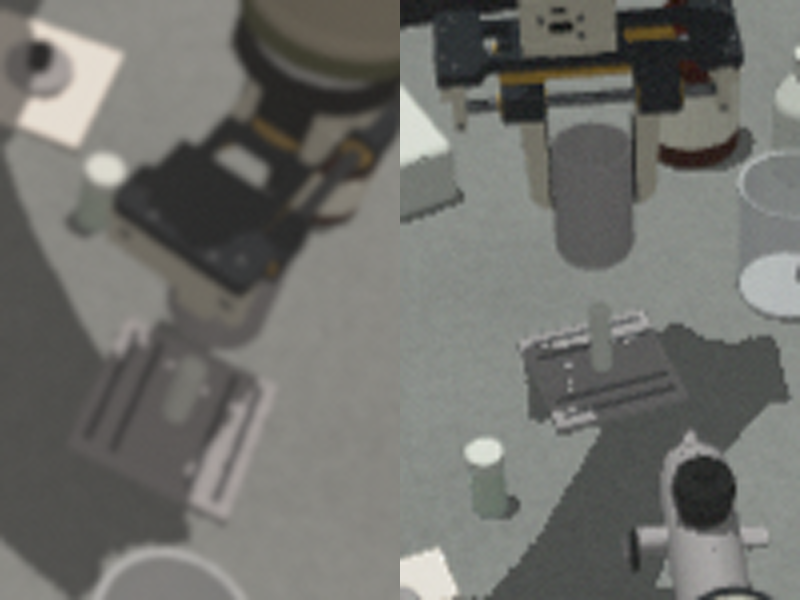

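Funnel hangs straight above the post in both views; check the beaker clearance and descend.

```bash
python3 - <<'E'
from h import *
a,b=load("s0"),load("d0")
print(ray(a,334,356,0),ray(b,297,122,0),"rim",tri(a,(344,339),b,(298,99)))
for c in(load("s2"),load("d2")): print(proj(c,[.638,.3045,.118]))
E
```

```text
[0.80317931 0.36209805 0.        ] [0.80041651 0.35832372 0.        ] rim [0.79881094 0.36255034 0.08632625]
[352.19434088 257.47328596]
[248.745133   112.12912795]
```

Request:
servo_tool --series '[[-1,[0.05,0.02,0.5],[0,0,0]],[-1,[0.09,0.03,1.1],[0,0,0]],[-1,[0.09,0.03,1.7],[0,0,0]],[-1,[0.09,0.03,2.2],[0,0,0]],[-1,[0.09,0.03,2.6],[0,0,0]]]'

```text
time: 14.27
position: [0.6387, 0.308, 0.1168]
orientation: [0.762, 0.647, -0.001, -0.0]
wrist_force: [-0.3, -0.2, -2.3]
grip_width: 0.584
gripper_force: 25.0
```

Request:
servo_tool --series '[[-1,[0,0,0.4],[0,0,0]],[-1,[0,0,0.8],[0,0,0]],[-1,[0,0,1.2],[0,0,0]],[-1,[0,0,1.45],[0,0,0]],[-1,[0,0,1.55],[0,0,0]]]'

```text
time: 14.68
position: [0.6388, 0.3083, 0.0789]
orientation: [0.762, 0.647, -0.001, -0.0]
wrist_force: [-0.4, -0.0, -2.2]
grip_width: 0.587
gripper_force: 25.0
```

Request:
servo_tool --series '[[-1,[0,0,0.02],[0,0,0]],[-1,[0,0,0.04],[0,0,0]],[-1,[0,0,0.06],[0,0,0]],[-1,[0,0,0.08],[0,0,0]],[-1,[0,0,0.1],[0,0,0]]]'

```text
time: 15.1
position: [0.6394, 0.3086, 0.0782]
orientation: [0.762, 0.647, 0.0, 0.0]
wrist_force: [-0.1, -1.0, -1.3]
grip_width: 0.586
gripper_force: 25.0
```

Request:
servo_tool --series '[[-1,[0,0,0.03],[0,0,0]],[-1,[0,0,0.06],[0,0,0]],[-1,[0,0,0.09],[0,0,0]],[-1,[0,0,0.09],[0,0,0]]]'

```text
time: 15.43
position: [0.6391, 0.3085, 0.0753]
orientation: [0.762, 0.647, -0.0, -0.0]
wrist_force: [0.2, 0.1, -1.7]
grip_width: 0.584
gripper_force: 25.0
```

Request:
servo_tool --series '[[-1,[0,0,0.03],[0,0,0]],[-1,[0,0,0.05],[0,0,0]],[-1,[0,0,0.05],[0,0,0]]]'

```text
time: 15.68
position: [0.6391, 0.3085, 0.0741]
orientation: [0.762, 0.647, -0.0, -0.0]
wrist_force: [1.1, -0.3, -1.2]
grip_width: 0.586
gripper_force: 25.0
```

Request:
servo_tool --series '[[-1,[0,0,0.02],[0,0,0]],[-1,[0,0,0.04],[0,0,0]],[-1,[0,0,0.04],[0,0,0]]]'

```text
time: 15.93
position: [0.6391, 0.3085, 0.0731]
orientation: [0.762, 0.647, -0.0, -0.0]
wrist_force: [-0.6, -0.6, -2.6]
grip_width: 0.585
gripper_force: 25.0
```

Request:
servo_tool --series '[[-1,[0,0,0.02],[0,0,0]],[-1,[0,0,0.03],[0,0,0]],[-1,[0,0,0.03],[0,0,0]]]'

```text
time: 16.18
position: [0.6392, 0.3086, 0.0729]
orientation: [0.762, 0.647, 0.0, 0.0]
wrist_force: [-1.8, -0.7, 3.0]
grip_width: 0.583
gripper_force: 25.0
```

Request:
servo_tool --series '[[0.3,[0,0,0],[0,0,0]],[0.5,[0,0,0],[0,0,0]],[0.8,[0,0,0],[0,0,0]],[1,[0,0,0],[0,0,0]],[1,[0,0,-0.2],[0,0,0]]]'

```text
time: 16.6
position: [0.6388, 0.3082, 0.0766]
orientation: [0.762, 0.647, -0.001, -0.0]
wrist_force: [-0.4, -0.8, 0.2]
grip_width: 0.887
gripper_force: 0.0
```

Request:
servo_tool --series '[[1,[0,0,-1],[0,0,0]],[1,[0,0,-2],[0,0,0]],[1,[0,0,-3.2],[0,0,0]],[1,[0,0,-4.4],[0,0,0]],[1,[0,0,-5.6],[0,0,0]]]'

```text
time: 17.02
position: [0.639, 0.3085, 0.2192]
orientation: [0.762, 0.647, -0.0, -0.0]
wrist_force: [0.8, -0.2, -0.0]
grip_width: 0.998
gripper_force: 0.0
```

Request:
servo_tool --series '[[1,[-1.2,0.16,0],[0,0,0]],[1,[-2.4,0.32,0],[0,0,0]],[1,[-3.6,0.5,0],[0,0,0]],[1,[-4.8,0.66,0],[0,0,0]],[1,[-6,0.82,0],[0,0,0]]]'

```text
time: 17.43
position: [0.635, 0.1558, 0.218]
orientation: [0.762, 0.648, 0.0, 0.0]
wrist_force: [0.5, -0.2, -0.9]
grip_width: 0.998
gripper_force: 0.0
```

Request:
servo_tool --series '[[1,[-1.2,0.16,0],[0,0,0]],[1,[-2.4,0.32,0],[0,0,0]],[1,[-3.6,0.5,0],[0,0,0]],[1,[-4.8,0.66,0],[0,0,0]],[1,[-6,0.82,0],[0,0,0]]]'

```text
time: 17.85
position: [0.631, 0.0044, 0.218]
orientation: [0.762, 0.647, 0.0, 0.0]
wrist_force: [0.5, 0.5, -1.2]
grip_width: 1.002
gripper_force: 0.0
```

Request:
servo_tool --series '[[1,[-1,0.14,0],[0,0,0]],[1,[-1.8,0.25,0],[0,0,0]],[1,[-2.35,0.3,0],[0,0,0]],[1,[-2.35,0.3,0],[0,0,0]],[1,[-2.35,0.3,0],[0,0,0]]]'

```text
time: 18.27
position: [0.6291, -0.0532, 0.2177]
orientation: [0.762, 0.647, 0.0, -0.0]
wrist_force: [1.1, 0.5, 1.1]
grip_width: 1.005
gripper_force: 0.0
```

```bash
python3 - <<'E'
from h import *
to(.63,-.053,.140,80.5)
c=snap('wrist','w6'); print(proj(c,[.63,-.053,.130]),proj(c,[.63,-.053,.134]))
br=lambda im:((im[:,:,0]-im[:,:,2]>30)).astype(np.uint8)
h,st,ce=blob(c,(190,150,330,285),br);print(st,fit(c,h,.130))
cv2.imwrite('pics/w6c.png',cv2.resize(np.vstack([c['img'][130:300,170:350,::-1]]),(540,510)))
E
```

```text
at 18.2667 [ 0.6291 -0.0532  0.2177] F [1.1 0.5 1.1] w 93.4 shift [0.01 0.03 3.11] turn [ 0.   -0.01  0.03]
[257.2335677  202.30215628] [257.25422822 203.75972479]
[ 234  182   45   43 1529] (array([ 0.6289, -0.0537]), array([0.0353, 0.0355]))
```

View pics/w6c.png

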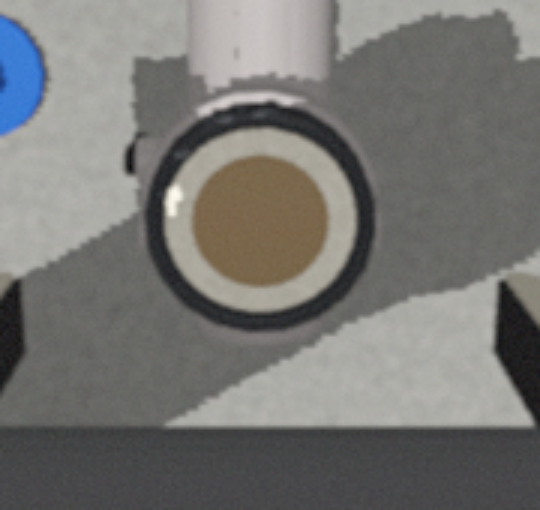

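Cassette centred at about (257,202), as predicted, level on the base.

Request:
servo_tool --series '[[1,[0,0.01,0.7],[0,0,0]],[1,[0,0.01,1.5],[0,0,0]],[1,[0,0.01,2.2],[0,0,0]],[1,[0,0.01,2.7],[0,0,0]],[0.6,[0,0.01,2.93],[0,0,0]]]' --grip_force 15

```text
time: 18.73
position: [0.6288, -0.0515, 0.1426]
orientation: [0.761, 0.648, -0.001, -0.001]
wrist_force: [-0.4, 1.0, 0.9]
grip_width: 0.963
gripper_force: 0.0
```

Request:
servo_tool --series '[[0.55,[0,0,0],[0,0,0]],[0.5,[0,0,0],[0,0,0]],[0.5,[0,0,0],[0,0,0]]]'

```text
time: 18.98
position: [0.6299, -0.0529, 0.1451]
orientation: [0.762, 0.648, 0.001, 0.0]
wrist_force: [0.2, 0.2, -1.4]
grip_width: 0.773
gripper_force: 0.0
```

```bash
python3 - <<'E'
from h import *
to(.6296,-.0535,.1433,80.5)
E
```

```text
at 18.9833 [ 0.6299 -0.0529  0.1451] F [ 0.2  0.2 -1.4] w 71.9 shift [-0.03 -0.01  0.07] turn [ 0.01 -0.    0.04]
```

Request:
servo_tool --series '[[0.4,[0,-0.01,0.04],[0,0,0]],[0.3,[0,-0.01,0.05],[0,0,0]],[-1,[0,-0.01,0.05],[0,0,0]],[-1,[0,-0.01,0.05],[0,0,0]],[-1,[0,-0.01,0.05],[0,0,0]]]'

```text
time: 19.4
position: [0.6294, -0.0534, 0.1436]
orientation: [0.762, 0.647, 0.0, 0.0]
wrist_force: [-1.8, -0.4, 5.2]
grip_width: 0.661
gripper_force: 15.0
```

Request:
servo_tool --series '[[-1,[0,0,-0.03],[0,0,0]],[-1,[0,0,-0.08],[0,0,0]],[-1,[0,0,-0.15],[0,0,0]],[-1,[0,0,-0.25],[0,0,0]],[-1,[0,0,-0.4],[0,0,0]]]'

```text
time: 19.82
position: [0.6289, -0.0533, 0.1529]
orientation: [0.762, 0.647, -0.0, -0.0]
wrist_force: [0.1, -0.1, -0.8]
grip_width: 0.655
gripper_force: 15.0
```

Request:
servo_tool --series '[[-1,[0,0,-0.2],[0,0,0]],[-1,[0,0,-0.5],[0,0,0]],[-1,[0,0,-0.8],[0,0,0]],[-1,[0,0,-1],[0,0,0]],[-1,[0,0,-1.1],[0,0,0]]]'

```text
time: 20.23
position: [0.6295, -0.0533, 0.1818]
orientation: [0.762, 0.647, 0.001, 0.001]
wrist_force: [0.3, 0.1, -0.1]
grip_width: 0.658
gripper_force: 15.0
```

```bash
python3 - <<'E'
from h import *
to(.632,-.2755,.1433,80.5)
c=snap('wrist','w7'); c2=snap('side','d7')
cv2.imwrite('pics/w7c.png',np.hstack([cv2.resize(c['img'][130:384,150:370,::-1],(400,462)),cv2.resize(c2['img'][130:280,210:340,::-1],(400,462))]))
E
```

```text
at 20.2333 [ 0.6295 -0.0533  0.1818] F [ 0.3  0.1 -0.1] w 61.2 shift [-8.75  1.53  1.54] turn [ 0.02 -0.    0.04]
```

View pics/w7c.png

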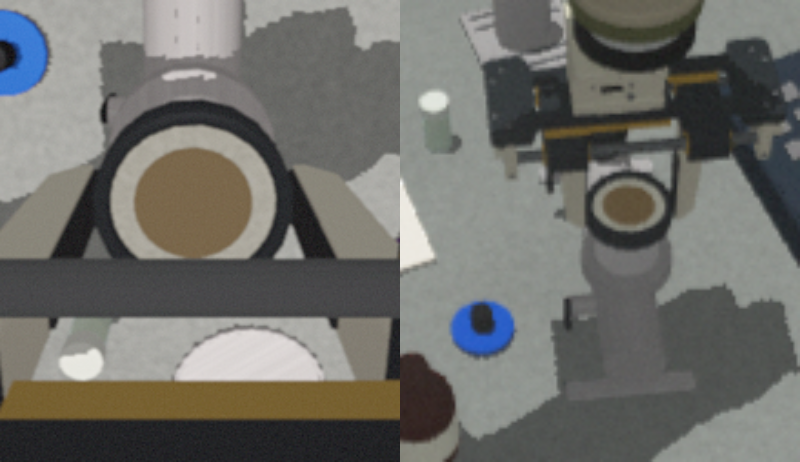

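Cassette is held level with the residue in place; the base stays in its port. Carrying to the dish.

Request:
servo_tool --series '[[-1,[-0.3,0.05,0],[0,0,0]],[-1,[-0.8,0.14,0],[0,0,0]],[-1,[-1.5,0.26,0],[0,0,0]],[-1,[-2.3,0.4,0],[0,0,0]],[-1,[-3.1,0.54,0],[0,0,0]]]'

```text
time: 20.75
position: [0.6295, -0.1342, 0.18]
orientation: [0.762, 0.647, -0.001, -0.0]
wrist_force: [0.4, -0.2, -0.2]
grip_width: 0.662
gripper_force: 15.0
```

Request:
servo_tool --series '[[-1,[-0.8,0.14,0],[0,0,0]],[-1,[-1.6,0.28,0],[0,0,0]],[-1,[-2.4,0.42,0],[0,0,0]],[-1,[-3.2,0.56,0],[0,0,0]],[-1,[-4,0.7,0],[0,0,0]]]'

```text
time: 21.17
position: [0.6302, -0.2362, 0.1799]
orientation: [0.763, 0.647, -0.001, -0.0]
wrist_force: [0.7, 0.6, -1.2]
grip_width: 0.662
gripper_force: 15.0
```

Request:
servo_tool --series '[[-1,[-0.7,0.12,0.1],[0,0,0]],[-1,[-1.2,0.2,0.4],[0,0,0]],[-1,[-1.55,0.27,0.8],[0,0,0]],[-1,[-1.65,0.29,1.3],[0,0,0]],[-1,[-1.65,0.29,1.8],[0,0,0]]]'

```text
time: 21.58
position: [0.631, -0.2759, 0.1337]
orientation: [0.762, 0.647, -0.0, -0.0]
wrist_force: [0.8, -0.6, -0.3]
grip_width: 0.661
gripper_force: 15.0
```

Request:
servo_tool --series '[[-1,[0,0,0.5],[0,0,0]],[-1,[0,0,1],[0,0,0]],[-1,[0,0,1.4],[0,0,0]],[-1,[0,0,1.6],[0,0,0]],[-1,[0,0,1.6],[0,0,0]]]'

```text
time: 22.0
position: [0.631, -0.2744, 0.0939]
orientation: [0.762, 0.648, -0.0, -0.001]
wrist_force: [-0.1, -0.2, -0.0]
grip_width: 0.661
gripper_force: 15.0
```

```bash
python3 - <<'E'
from h import *
to(.632,-.2755,.0275,80.5)
for n,t in(('side','d8'),('scene','s8')):
    c=snap(n,t); o=load('d0' if n=='side' else 's0'); print(n,proj(c,[.632,-.2755,.005]))
    h,st,ce=blob(o,(280,295,350,355) if n=='side' else (140,160,192,202),bright(150 if n=='side' else 150)); 
    q=cv2.fitEllipse(h.astype(np.float32)); print(st,q,ray(o,*q[0],.005))
E
```

```text
at 22.0 [ 0.631  -0.2744  0.0939] F [-0.1 -0.2 -0. ] w 61.5 shift [-0.04  0.05  2.65] turn [-0.03 -0.01  0.05]
side [313.97220047 322.42472327]
[ 289  300   51   48 1845] ((314.07763671875, 323.7014465332031), (47.058624267578125, 51.20882797241211), 116.22402954101562) [ 0.63125925 -0.278275    0.005     ]
scene [166.75928104 181.57885093]
[150 170  35  25 658] ((166.89694213867188, 182.41226196289062), (24.034299850463867, 34.655269622802734), 77.66204071044922) [ 0.63430983 -0.27278361  0.005     ]
```

Request:
servo_tool --series '[[-1,[-0.02,0.03,0.5],[0,0,0]],[-1,[-0.04,0.04,1],[0,0,0]],[-1,[-0.04,0.04,1.5],[0,0,0]],[-1,[-0.04,0.04,2],[0,0,0]],[-1,[-0.04,0.04,2.3],[0,0,0]]]'

```text
time: 22.52
position: [0.6314, -0.2763, 0.0356]
orientation: [0.762, 0.647, -0.001, -0.001]
wrist_force: [-1.2, -0.7, -0.1]
grip_width: 0.661
gripper_force: 15.0
```

Request:
servo_tool --series '[[-1,[0,0,0.05],[0,0,0]],[-1,[0,0,0.1],[0,0,0]],[-1,[0,0,0.15],[0,0,0]],[-1,[0,0,0.18],[0,0,0]],[-1,[0,0,0.18],[0,0,0]]]'

```text
time: 22.93
position: [0.6325, -0.2767, 0.0339]
orientation: [0.762, 0.647, 0.0, 0.0]
wrist_force: [0.3, -0.6, -1.5]
grip_width: 0.662
gripper_force: 15.0
```

```bash
python3 -c "
from h import *
to(.632,-.2755,.0275,80.5)"
```

```text
at 22.9333 [ 0.6325 -0.2767  0.0339] F [ 0.3 -0.6 -1.5] w 61.5 shift [ 0.04 -0.03  0.25] turn [0.01 0.   0.04]
```

Request:
servo_tool --series '[[-1,[0.02,-0.02,0.06],[0,0,0]],[-1,[0.04,-0.02,0.12],[0,0,0]],[-1,[0.04,-0.02,0.17],[0,0,0]],[-1,[0.04,-0.02,0.17],[0,0,0]]]'

```text
time: 23.27
position: [0.6319, -0.2754, 0.0291]
orientation: [0.762, 0.647, -0.0, -0.0]
wrist_force: [-0.3, -0.8, 0.2]
grip_width: 0.658
gripper_force: 15.0
```

Request:
servo_tool --series '[[-1,[0,0,0.02],[0,0,0]],[-1,[0,0,0.04],[0,0,0]],[-1,[0,0,0.04],[0,0,0]]]'

```text
time: 23.52
position: [0.632, -0.2755, 0.0282]
orientation: [0.762, 0.647, -0.0, -0.0]
wrist_force: [0.3, 0.8, 0.4]
grip_width: 0.657
gripper_force: 15.0
```

Request:
servo_tool --series '[[-1,[0,0,0.02],[0,0,0]],[-1,[0,0,0.03],[0,0,0]],[-1,[0,0,0.03],[0,0,0]]]'

```text
time: 23.77
position: [0.632, -0.2755, 0.0277]
orientation: [0.762, 0.647, -0.0, 0.0]
wrist_force: [-0.5, 0.2, 1.7]
grip_width: 0.661
gripper_force: 15.0
```

Request:
servo_tool --series '[[-1,[0,0,0.02],[0,0,0]],[-1,[0,0,0.02],[0,0,0]],[-1,[0,0,0.02],[0,0,0]]]'

```text
time: 24.02
position: [0.632, -0.2755, 0.0276]
orientation: [0.762, 0.647, -0.0, 0.0]
wrist_force: [-0.7, 0.8, 6.5]
grip_width: 0.664
gripper_force: 15.0
```

Request:
servo_tool --series '[[0.45,[0,0,-0.02],[0,0,0]],[0.45,[0,0,-0.02],[0,0,0]],[0.45,[0,0,-0.02],[0,0,0]],[0.5,[0,0,-0.1],[0,0,0]],[0.6,[0,0,-0.3],[0,0,0]]]'

```text
time: 24.43
position: [0.6315, -0.2753, 0.034]
orientation: [0.762, 0.647, -0.0, -0.001]
wrist_force: [-0.3, 0.2, 0.3]
grip_width: 0.78
gripper_force: 0.0
```

Request:
servo_tool --series '[[1,[0,0,-0.6],[0,0,0]],[1,[0,0,-1.4],[0,0,0]],[1,[0,0,-2.6],[0,0,0]],[1,[0,0,-4],[0,0,0]],[1,[0,0,-5.4],[0,0,0]]]'

```text
time: 24.85
position: [0.6316, -0.2753, 0.1719]
orientation: [0.762, 0.648, -0.0, -0.0]
wrist_force: [0.8, -0.0, 0.6]
grip_width: 1.0
gripper_force: 0.0
```

Request:
servo_tool --series '[[1,[0,0,-0.8],[0,0,0]],[1,[0.6,-0.1,-1],[0,0,0]],[1,[1.6,-0.3,-1],[0,0,0]],[1,[2.8,-0.5,-1],[0,0,0]],[1,[4,-0.7,-1],[0,0,0]]]'

```text
time: 25.27
position: [0.6302, -0.1726, 0.195]
orientation: [0.762, 0.647, 0.0, 0.0]
wrist_force: [0.8, 0.6, -0.1]
grip_width: 0.997
gripper_force: 0.0
```

Request:
servo_tool --series '[[1,[1.2,-0.2,0],[0,0,0]],[1,[2.4,-0.4,0],[0,0,0]],[1,[3.6,-0.63,0],[0,0,0]],[1,[4.7,-0.83,0],[0,0,0]],[1,[4.75,-0.83,0],[0,0,0]]]'

```text
time: 25.68
position: [0.6289, -0.0452, 0.1952]
orientation: [0.759, 0.651, 0.001, -0.001]
wrist_force: [-0.3, 0.3, -0.1]
grip_width: 1.0
gripper_force: 0.0
```

Request:
servo_tool --series '[[1,[0,0,0],[0,0,0]],[1,[0,0,0],[0,0,0]]]'

```text
time: 25.85
position: [0.6292, -0.0535, 0.1946]
orientation: [0.762, 0.648, -0.0, 0.0]
wrist_force: [0.4, -1.2, 0.1]
grip_width: 0.999
gripper_force: 0.0
```

```bash
python3 - <<'E'
from h import *
to(.6296,-.0535,.124,80.5)
c=snap('wrist','w9'); d=snap('side','d9')
# residue/cassette in the dish
br=lambda im:((im[:,:,0]-im[:,:,2]>30)).astype(np.uint8)
h,st,ce=blob(d,(270,280,360,370),br);print("residue side",st,fit(d,h,.014))
h,st,ce=blob(d,(270,280,360,370),dark(70));print("cassette side",st,fit(d,h,.018))
# base: profile across columns at the predicted boss row
p=proj(c,[.63,-.0535,.121]); print(p)
g=cv2.cvtColor(c['img'],cv2.COLOR_RGB2GRAY); r=int(p[1]); print(g[r,195:320:3]); print(g[150:280:3,int(p[0])])
e=cv2.HoughCircles(cv2.medianBlur(g,3)[140:280,190:330],cv2.HOUGH_GRADIENT,1,10,param1=60,param2=18,minRadius=20,maxRadius=50);print(None if e is None else e[0][:6])
E
```

```text
at 25.85 [ 0.6292 -0.0535  0.1946] F [ 0.4 -1.2  0.1] w 92.9 shift [0.   0.01 2.82] turn [-0.    0.01  0.05]
residue side [305 313  19  17 241] (array([ 0.6311, -0.2761]), array([0.0359, 0.0379]))
cassette side [300 308  28  29 118] (array([ 0.6247, -0.2801]), array([0.0503, 0.0622]))
[257.23058307 207.82014841]
[172 171 170 172 173 153 110 123 120 130 153 145 147 143 143 145 142 145
 142 141 144 142 141 144 142 140 143 141 142 141 143 121 121 122 122 106
 103 108 102  98  99 104]
[195 197 197 118 109 183 147 124 124 128 146 144 149 145 145 139 142 142
 144 142 140 141 143 141 140 142 137 139 145 130 120 121 120 124 122 109
 102 104 176 171 172  66  65  67]
[[66.5 67.5 30.2]
 [66.5 57.5 39.2]
 [57.5 62.5 39.3]
 [58.5 77.5 42.7]
 [76.5 66.5 32.7]
 [77.5 52.5 24.9]]
```

Residue seen at (631,-276) mm in the dish, so the cassette is right. Now the base.

Request:
servo_tool --series '[[1,[0,0.01,0.5],[0,0,0]],[1,[0,0.01,1.1],[0,0,0]],[1,[0,0.01,1.7],[0,0,0]],[1,[0,0.01,2.2],[0,0,0]],[1,[0,0.01,2.5],[0,0,0]]]' --grip_force 35

```text
time: 26.37
position: [0.6289, -0.0544, 0.1297]
orientation: [0.762, 0.647, -0.001, -0.001]
wrist_force: [0.5, -0.3, 0.3]
grip_width: 1.001
gripper_force: 0.0
```

Request:
servo_tool --series '[[0.8,[0,0,0.1],[0,0,0]],[0.7,[0,0,0.2],[0,0,0]],[0.6,[0,0,0.27],[0,0,0]],[0.6,[0,0,0.27],[0,0,0]]]'

```text
time: 26.7
position: [0.63, -0.0535, 0.1254]
orientation: [0.762, 0.647, 0.0, 0.0]
wrist_force: [-0.8, -0.0, 0.1]
grip_width: 0.807
gripper_force: 0.0
```

```bash
python3 -c "
from h import *
to(.6293,-.0537,.1245,80.5)"
```

```text
at 26.7 [ 0.63   -0.0535  0.1254] F [-0.8 -0.   0.1] w 75.0 shift [-0.01 -0.03  0.04] turn [ 0.   -0.    0.04]
```

Request:
servo_tool --series '[[-1,[0,-0.02,0.03],[0,0,0]],[-1,[0,-0.02,0.03],[0,0,0]],[-1,[0,-0.02,0.03],[0,0,0]],[-1,[0,-0.02,0.03],[0,0,0]],[-1,[0,-0.02,0.03],[0,0,0]]]'

```text
time: 27.12
position: [0.6295, -0.0534, 0.1249]
orientation: [0.762, 0.647, 0.0, 0.0]
wrist_force: [-0.4, -0.2, 3.3]
grip_width: 0.713
gripper_force: 35.0
```

Request:
servo_tool --series '[[-1,[0,0,-0.05],[0,0,0]],[-1,[0,0,-0.2],[0,0,0]],[-1,[0,0,-0.4],[0,0,0]],[-1,[0,0,-0.7],[0,0,0]],[-1,[0,0,-1],[0,0,0]]]'

```text
time: 27.53
position: [0.6293, -0.0534, 0.1501]
orientation: [0.762, 0.647, -0.0, -0.0]
wrist_force: [0.0, -0.1, -2.5]
grip_width: 0.712
gripper_force: 35.0
```

Request:
servo_tool --series '[[-1,[0,0,-0.4],[0,0,0]],[-1,[0,0,-0.9],[0,0,0]],[-1,[0,0,-1.5],[0,0,0]],[-1,[0,0,-2],[0,0,0]],[-1,[0,0,-2.2],[0,0,0]]]'

```text
time: 27.95
position: [0.6302, -0.0533, 0.2073]
orientation: [0.762, 0.647, 0.001, 0.001]
wrist_force: [0.9, -0.1, -3.1]
grip_width: 0.713
gripper_force: 35.0
```

```bash
python3 - <<'E'
from h import *
a,b=load("s0"),load("d0")
for c,box in((a,(193,126,204,134)),(b,(216,344,236,364))):
    g=cv2.cvtColor(c["img"],cv2.COLOR_RGB2GRAY).astype(int); t=(g[box[1]:box[3],box[0]:box[2]].min()+np.median(g[box[1]-3:box[3]+3,box[0]-3:box[2]+3]))/2
    h,st,ce=blob(c,box,lambda im:(g<t).astype(np.uint8)); print(st,t,fit(c,h,.06))
print(ray(a,198.3,130,.06),ray(b,225.4,353.1,.06))
to(.4365,-.308,.205,80.5)
E
```

```text
[195 127   8   5  22] 97.0 (array([ 0.4308, -0.3104]), array([0.0168, 0.0257]))
[218 346  15  15 172] 90.0 (array([ 0.4346, -0.3121]), array([0.0274, 0.027 ]))
[ 0.43764987 -0.30747217  0.06      ] [ 0.43532559 -0.31270354  0.06      ]
at 27.95 [ 0.6302 -0.0533  0.2073] F [ 0.9 -0.1 -3.1] w 66.3 shift [-11.31  -6.     0.07] turn [ 0.04 -0.    0.04]
```

Request:
servo_tool --series '[[-1,[-0.3,-0.15,0],[0,0,0]],[-1,[-0.9,-0.5,0],[0,0,0]],[-1,[-1.8,-0.95,0],[0,0,0]],[-1,[-2.8,-1.5,0],[0,0,0]],[-1,[-3.8,-2,0],[0,0,0]]]'

```text
time: 28.37
position: [0.5629, -0.1401, 0.2038]
orientation: [0.762, 0.648, -0.001, -0.0]
wrist_force: [0.2, -0.5, -2.6]
grip_width: 0.718
gripper_force: 35.0
```

Request:
servo_tool --series '[[-1,[-1,-0.5,0],[0,0,0]],[-1,[-2,-1,0],[0,0,0]],[-1,[-3,-1.5,0],[0,0,0]],[-1,[-4,-2.1,0],[0,0,0]],[-1,[-4.8,-2.6,0],[0,0,0]]]'

```text
time: 28.78
position: [0.4786, -0.2491, 0.2039]
orientation: [0.763, 0.647, -0.001, -0.0]
wrist_force: [0.2, -1.3, -2.3]
grip_width: 0.711
gripper_force: 35.0
```

Request:
servo_tool --series '[[-1,[-0.8,-0.4,0],[0,0,0]],[-1,[-1.6,-0.8,0],[0,0,0]],[-1,[-2.3,-1.2,0],[0,0,0]],[-1,[-2.8,-1.43,0],[0,0,0]],[-1,[-2.8,-1.43,0.4],[0,0,0]]]'

```text
time: 29.2
position: [0.432, -0.3137, 0.195]
orientation: [0.764, 0.646, -0.001, 0.001]
wrist_force: [0.3, -0.9, -2.6]
grip_width: 0.714
gripper_force: 35.0
```

Request:
servo_tool --series '[[-1,[0,0,0.4],[0,0,0]],[-1,[0,0,0.8],[0,0,0]],[-1,[0,0,1.1],[0,0,0]],[-1,[0,0,1.1],[0,0,0]],[-1,[0,0,1.1],[0,0,0]]]'

```text
time: 29.62
position: [0.4347, -0.3093, 0.1662]
orientation: [0.762, 0.648, -0.0, -0.001]
wrist_force: [-0.2, -0.7, -2.5]
grip_width: 0.711
gripper_force: 35.0
```

```bash
python3 - <<'E'
from h import *
to(.4355,-.31,.0855,80.5)
c=snap('wrist','w10'); a=snap('scene','s10');b=snap('side','d10')
p=sense()['position']
for k in(a,b,c): print(proj(k,[p[0],p[1],p[2]-.0645]),proj(k,[.4355,-.31,.06]))
cr=lambda c,u,v:cv2.resize(c['img'][v:v+105,u:u+70,::-1],(400,600),interpolation=2)
cv2.imwrite('pics/c10.png',np.hstack([cr(a,165,75),cr(b,190,279)]))
E
```

```text
at 29.6167 [ 0.4347 -0.3093  0.1662] F [-0.2 -0.7 -2.5] w 66.2 shift [-0.03  0.04  3.23] turn [-0.02 -0.01  0.06]
[196.91222628 118.61151464] [198.12425857 129.37394762]
[223.25138919 342.7638769 ] [225.19343415 351.73611904]
[256.8712635  213.25374532] [257.33617807 197.19122678]
```

View pics/c10.png

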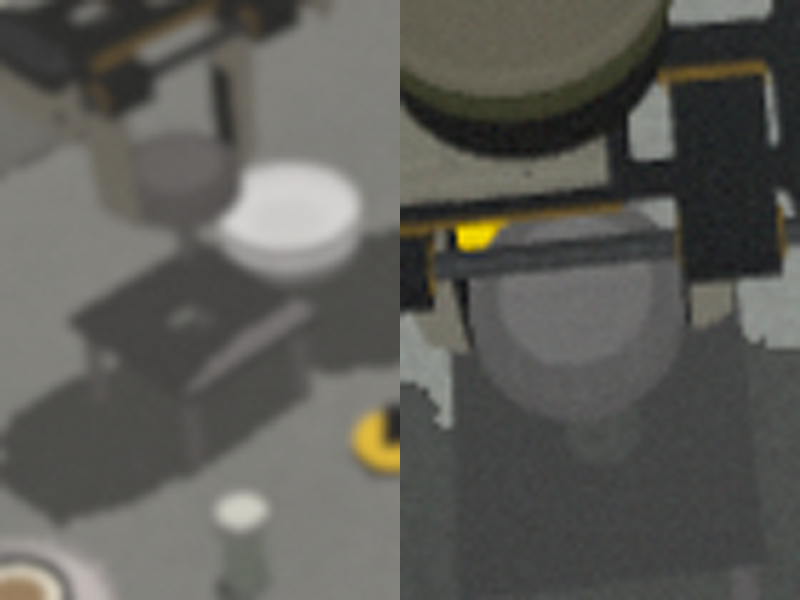

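Both views show the stem hanging above the hole (scene stem ≈(197.7,117), hole ≈(198,130.7), as predicted). Lowering.

Request:
servo_tool --series '[[-1,[-0.02,0.03,0.3],[0,0,0]],[-1,[-0.03,0.04,0.7],[0,0,0]],[-1,[-0.03,0.04,1.1],[0,0,0]],[-1,[-0.03,0.04,1.4],[0,0,0]],[-1,[-0.03,0.04,1.5],[0,0,0]]]'

```text
time: 30.18
position: [0.4347, -0.3108, 0.1277]
orientation: [0.762, 0.647, -0.0, -0.001]
wrist_force: [-0.2, 0.8, -2.4]
grip_width: 0.71
gripper_force: 35.0
```

Request:
servo_tool --series '[[-1,[0,0,0.1],[0,0,0]],[-1,[0,0,0.25],[0,0,0]],[-1,[0,0,0.4],[0,0,0]],[-1,[0,0,0.5],[0,0,0]]]'

```text
time: 30.52
position: [0.4354, -0.3112, 0.1167]
orientation: [0.762, 0.647, 0.0, 0.0]
wrist_force: [0.4, 0.3, -4.0]
grip_width: 0.711
gripper_force: 35.0
```

```bash
python3 -c "
from h import *
to(.4355,-.31,.085,80.5)"
```

```text
at 30.5167 [ 0.4354 -0.3112  0.1167] F [ 0.4  0.3 -4. ] w 66.1 shift [ 0.05 -0.    1.27] turn [0.   0.   0.04]
```

Stem tip is already 8 mm below the plate top with no contact force, so it is in the hole.

Request:
servo_tool --series '[[-1,[0.02,0,0.25],[0,0,0]],[-1,[0.04,0,0.5],[0,0,0]],[-1,[0.04,0,0.75],[0,0,0]],[-1,[0.04,0,0.95],[0,0,0]],[-1,[0.04,0,1.05],[0,0,0]]]'

```text
time: 30.93
position: [0.4353, -0.31, 0.0898]
orientation: [0.762, 0.648, -0.0, -0.0]
wrist_force: [-0.6, -0.2, -2.2]
grip_width: 0.712
gripper_force: 35.0
```

Request:
servo_tool --series '[[-1,[0,0,0.03],[0,0,0]],[-1,[0,0,0.06],[0,0,0]],[-1,[0,0,0.09],[0,0,0]],[-1,[0,0,0.09],[0,0,0]]]'

```text
time: 31.27
position: [0.4356, -0.3102, 0.0886]
orientation: [0.762, 0.647, -0.0, 0.0]
wrist_force: [0.3, -0.6, -2.4]
grip_width: 0.711
gripper_force: 35.0
```

Request:
servo_tool --series '[[-1,[0,0,0.02],[0,0,0]],[-1,[0,0,0.04],[0,0,0]],[-1,[0,0,0.04],[0,0,0]]]'

```text
time: 31.52
position: [0.4355, -0.3103, 0.0876]
orientation: [0.762, 0.647, -0.0, 0.0]
wrist_force: [0.6, 0.3, -2.4]
grip_width: 0.709
gripper_force: 35.0
```

Request:
servo_tool --series '[[-1,[0,0,0.03],[0,0,0]],[-1,[0,0,0.06],[0,0,0]],[-1,[0,0,0.06],[0,0,0]]]'

```text
time: 31.77
position: [0.4355, -0.3102, 0.0859]
orientation: [0.762, 0.647, -0.0, -0.0]
wrist_force: [-0.0, 0.4, -2.4]
grip_width: 0.712
gripper_force: 35.0
```

Request:
servo_tool --series '[[-1,[0,0,0.02],[0,0,0]],[-1,[0,0,0.03],[0,0,0]],[-1,[0,0,0.03],[0,0,0]]]'

```text
time: 32.02
position: [0.4355, -0.3102, 0.0852]
orientation: [0.762, 0.647, -0.0, -0.0]
wrist_force: [-0.2, -0.1, -2.7]
grip_width: 0.712
gripper_force: 35.0
```

Request:
servo_tool --series '[[-1,[0,0,0.02],[0,0,0]],[-1,[0,0,0.03],[0,0,0]],[-1,[0,0,0.03],[0,0,0]]]'

```text
time: 32.27
position: [0.4355, -0.3102, 0.0848]
orientation: [0.762, 0.647, -0.0, 0.0]
wrist_force: [-1.6, -0.3, 4.4]
grip_width: 0.712
gripper_force: 35.0
```

Request:
servo_tool --series '[[0.55,[0,0,0],[0,0,0]],[0.6,[0,0,0],[0,0,0]],[0.7,[0,0,0],[0,0,0]],[0.8,[0,0,-0.05],[0,0,0]],[0.9,[0,0,-0.2],[0,0,0]]]'

```text
time: 32.68
position: [0.4354, -0.3101, 0.0893]
orientation: [0.762, 0.647, -0.0, -0.0]
wrist_force: [-0.6, 0.2, 0.4]
grip_width: 0.923
gripper_force: 0.0
```

Request:
servo_tool --series '[[1,[0,0,-0.6],[0,0,0]],[1,[0,0,-1.4],[0,0,0]],[1,[0,0,-2.6],[0,0,0]],[1,[0,0,-4],[0,0,0]],[1,[0,0,-5.4],[0,0,0]]]'

```text
time: 33.1
position: [0.4351, -0.3097, 0.2259]
orientation: [0.762, 0.648, -0.0, -0.001]
wrist_force: [0.8, -0.5, -0.2]
grip_width: 1.001
gripper_force: 0.0
```

Request:
servo_tool --series '[[1,[0,0,-1],[0,0,0]],[1,[0,0,-2],[0,0,0]],[1,[0,0,-2],[0,0,0]]]'

```text
time: 33.35
position: [0.4373, -0.3109, 0.2794]
orientation: [0.762, 0.647, 0.001, 0.003]
wrist_force: [1.4, -0.4, 0.5]
grip_width: 0.999
gripper_force: 0.0
```

```bash
python3 - <<'E'
from h import *
to(.4355,-.31,.27,80.5)
c=snap('wrist','w11');a=snap('scene','s11');d=snap('side','d11')
br=lambda im:((im[:,:,0]-im[:,:,2]>30)).astype(np.uint8)
h,st,ce=blob(d,(290,300,340,345),br);print("residue",st,fit(d,h,.014))
h,st,ce=blob(d,(178,180,220,225),dark(70));print("lid knob",st,ce,ray(d,*ce,.03))
p=proj(c,[.4355,-.31,.081]);g=cv2.cvtColor(c['img'],cv2.COLOR_RGB2GRAY);print(p);r,q=p.round().astype(int)[::-1]
print(g[r,q-60:q+61:4]);print(g[r-50:min(r+61,260):4,q])
p=proj(d,[.6392,.3086,.093]);print("funnel rim",p);g=cv2.cvtColor(d['img'],cv2.COLOR_RGB2GRAY);r,q=p.round().astype(int)[::-1];print(g[r,q-26:q+27:2])
o=load('d0')
for n,b in(("A",(200,240,232,286)),("B",(162,122,192,162))):
    f=lambda im:((im[:,:,0]-im[:,:,2]>18)&(im.max(2)<110)).astype(np.uint8)
    print(n,blob(o,b,f)[2],blob(d,b,f)[2])
E
```

```text
at 33.35 [ 0.4373 -0.3109  0.2794] F [ 1.4 -0.4  0.5] w 92.9 shift [ 0.02 -0.08  0.38] turn [0.07 0.04 0.04]
residue [305 313  19  17 240] (array([ 0.6311, -0.2761]), array([0.0359, 0.0379]))
lid knob [ 178  180   42   31 1115] [197.04125561 193.9264574 ] [0.45245666 0.12700315 0.03      ]
[253.39734722 173.9293855 ]
[ 99  96  96  95  96  91  88  87 106 114 125 136 135 137 137 135 134 135
 136 137 128 110 109  89  88  91  96  99  98  97  99]
[159 154 156 157  87  99 117 118 140 140 136 134 139 132 134 133 132 138
 116 111  91  83 166 163 165 166 159 166]
funnel rim [249.11542283 118.15316224]
[103 103 123 117 109 127 142 146 151 108  97  98  99 101 100 100 104 177
 142 149 151 151 151 148 148 152 149]
A [214.08088235 261.74632353] [208.78787879 245.71212121]
B [174.36774194 138.80645161] [174.21666667 151.45666667]
```

```bash
python3 - <<'E'
from h import *
for o,n,bx in(("s0","s11",{"A":(236,144,260,182),"B":(370,198,400,238),"lidspot":(250,186,272,206)}),("d0","d11",{"A":(200,242,232,286),"B":(162,120,192,164)})):
    x,y=[cv2.cvtColor(load(t)["img"],cv2.COLOR_RGB2GRAY) for t in(o,n)]
    for k,(u0,v0,u1,v1) in bx.items():
        m=cv2.matchTemplate(y[v0-8:v1+8,u0-8:u1+8],x[v0:v1,u0:u1],cv2.TM_CCOEFF_NORMED);_,s,_,l=cv2.minMaxLoc(m);print(n,k,round(s,2),l[0]-8,l[1]-8)
E
```

```text
s11 A 1.0 0 0
s11 B 1.0 0 0
s11 lidspot 1.0 0 0
d11 A 0.4 -8 -5
d11 B 0.15 -8 8
```

```bash
python3 -c "
from bench import *
print(finish_job())"
```

```text
the job is handed in; nothing more can be done
None
```

The job is handed in at about 33 s of robot time. In order, the lid went on the tile, the funnel over the drying post, the cassette in the dish with its residue on it, and the base in the stem stand; the cameras and contact forces bear this out, and both bottles were unmoved in the scene view (the side view did not show a match).

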